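# Reset the tracing board's ratchet and set it to the second notch

## Task

The tracing board stands too steep on its ratchet, which only clicks upwards. Take it by its handle and lift it gently past the top notch, just until you feel its end stop, so that the pawl is thrown out; lay it down fully flat, then raise it to the second notch, let its weight down onto the pawl and let go. Do not force the stop, do not let the board drop, and leave the other things on the bench alone.

Things in the scene. Friction and masses are not known exactly. Their poses are not given: they have to be found in the camera images.
- board (a joint): tilt of the wooden tracing board (rad), 0 = flat on its frame, growing as its far edge rises. Five notches at about 0.12, 0.26, 0.40, 0.54, 0.67, all shifted together by up to 0.055 (pawl plate set by hand). Raising clicks past them; it cannot go down while the pawl is in. Pawl thrown out at 0.84 to 0.95; rubber-sleeved stop pin 0.01 to 0.03 beyond that; pawl tips back in below 0.025
- hinge (a point): middle of the board's hinge line along its near edge, 100 mm above the bench; the line runs along this point's y axis, its x axis points away from the hinge under the flat board. The hinge is stiff: with the board's weight (0.65 to 0.95 kg) it takes 4 to 7 N at the handle to raise the board, 1 to 3 N to hold it while lowering
- handle (a point): middle of the handle: a round steel bar 12 mm thick, parallel to the hinge line, 285 mm from it and 6 mm above the plane through the hinge that tilts with the board; it rides up an arc about the hinge. Straight and bare over 100 mm, ends bent back to the board's far edge, 34 mm of clear space between bar and edge. Bar centre 106 mm above the bench when flat
- frame: plywood box frame under the board, 265 x 360 x 96 mm, fixed to the bench; origin at the centre of its underside, x away from the robot at yaw 0, z up. Board 245 x 360 x 12 mm. The steel toothed quadrant (on the board's edge) and the tumbler pawl are on its outer right side (negative y)
- waxdish: white dish, 92 mm wide, 22 mm high; origin at the centre of its underside; leave alone
- knife: carving knife with a bound handle lying on the bench, 150 mm long; origin under its middle; leave alone
- gluejar: jar, 72 mm wide, 85 mm high; origin under its centre; leave alone
- mug: mug, 80 mm wide, 88 mm high; origin under its centre; leave alone
- mallet: wooden mallet lying on the bench, 225 mm long, head 60 mm high; origin under its head; leave alone
- weight: brass paperweight, 60 mm wide, 70 mm high; origin under its centre; leave alone
- waxblock: block of wax, 75 x 50 x 28 mm; origin under its centre; leave alone
- stoppin: rubber-sleeved stop pin, 6 mm thick, standing out of the frame's right cheek beside the board, about 110 mm above the bench; origin at its root on the cheek. It sits on the dark steel pawl plate, set by hand in slotted holes a few mm high or low, near or far, which shifts notches, throw-out and stop. It hardly gives and takes at most 50 N: about 20 N of lift at the handle

How it is judged (in metres and radians):
On the way, in this order (a step that is already met when the one before it is completed fails the run):
1. the board is lifted past its top notch (above 45 degrees) (value of joint board above 0.785 rad), for 0.05 s.
2. the board is laid down fully flat (within 1.5 degrees) (value of joint board below 0.026 rad), for 0.1 s.
At the end, for the whole second after the job is handed in: The board stands still in its second notch (tilt between 0.187 and 0.326 rad), released (value of joint board between 0.187 and 0.326 rad and velocity of joint board between -0.05 and 0.05 rad/s); the robot touches nothing.
It fails at once if the board drops: it falls faster than 1.3 rad/s (velocity of joint board below -1.3 rad/s).
It fails at once if the stop is forced: more than 50 N on the stop pin (a lift of about 20 N at the handle against it) (contact force between stoppin and frame above 50 N).
It fails at once if one of the other things on the bench is moved more than 30 mm (distance of any of waxdish, knife, gluejar, mug, mallet, weight, waxblock from where it was at the start of the episode above 0.03 m).
It also fails if it takes over 64 s, if anything falls off the work surface, if the arm or the gripper's body presses on something with over 40 N, if the wrist force passes 120 N, or if a joint passes its speed limit or range.

## Robot

A 6-joint arm with a two-finger parallel gripper is mounted at the origin on the work surface. World frame = base frame: x ahead of the robot, y to its left, z up, the work surface at z = 0. Lengths are in mm, angles in rad, forces in N, time in s.
With the tool pointing down it reaches from about 375 to 925 mm from the base axis. Payload 5.7 kg.
Tool frame: the origin (TCP) lies midway between the tips of the shut fingers; the grasp point (between the pads) lies 19 mm behind it; z points along the fingers, y is the line along which they close (so a half turn about z gives the same grasp; the last joint's range is limited). The gripper opens to 85 mm and grips with 20 to 120 N. Pads are 22 mm wide; open, the fingers measure 114 mm over their backs; the gripper's body (76 mm by 85 mm) begins 54 mm behind the grasp point. The pads swing forward as they close: fully open they stand 13 mm farther back than shut.
Start: joints at [-1.321, 0.359, 1.51, -0, 1.272, -0.115], TCP at [214.041, -560.491, 231.267] pointing down, gripper open.
Joint ranges: [-2.97, 2.97], [-1.01, 2.36], [0.21, 2.38], [-0.96, 4.11], [0.2, 2.71], [-2.98, 2.98]. Speed limits (rad/s): [2.39, 2.39, 3.14, 3.14, 3.14, 3.14].

## Interface

Orientations are given as a unit quaternion [x, y, z, w].
In Python, from cell import * gives the robot as it stands.
- The arm moves only by the tool carry_out, never from a script. Its argument "commands" is a list of rows, each a list of 7 numbers: the shift along the tool's x, y, z normalised to -1 to 1, where 1 is 2 cm, then the turn, a rotation vector about the tool's x, y, z normalised to -1 to 1, where 1 is 5 degrees, then the closure, from 0 (fully open) to 1 (shut). A call has 1 to 5 rows; each row shifts and turns the commanded pose from where the row before left it, along the tool's axes as they then stand; what a row does not reach is not made up. A row lasts 1/12 s, in which the tool goes at most 41.7 mm and 7.16 degrees, less where a joint would pass 70% of its speed; a pose out of reach is approached as far as the arm can. A call with a number of a shift or a turn outside -1 to 1 is refused whole. A call with a gripper value outside its range is refused whole. The fingers move at their own pace and stop on an object; "squeeze" is the grip in N (left out, the last holds). Time passes only in rows, so rows that do not move let the fingers close. It gives the time, the measured TCP pose, the force, the opening and the grip force at its end, in the units of the state.
- state(): the state, without advancing time (a new reading comes with each control period).
- capture(name): name is "scene" or "top" or "wrist"; returns (picture, depth): 384x512x3 uint8, blue, green, red; 384x512 float32, mm along the optical axis (not along the pixel's ray), 0 where there is no reading.
- camera_model(name): a dict with "intrinsics" (3x3 intrinsics, pixels), "camera_from_world" (4x4, takes a point from world to camera coordinates). Camera axes: x right, y up, looking along -z (the intrinsics and any distortion apply to the point x, -y, -z); pixel columns grow to the right and rows downward; lengths in mm; the calibration is good to about 2 mm. The wrist camera is an equidistant fisheye: a pixel r from the principal point sees the ray r / f radians off the axis. A picture is of the moment at which its call begins: read the wrist's pose just before it. camera_model takes no time and is no camera call; for the wrist camera it gives the pose at the moment of the call.
- close_job(): hands the job in; it is judged then, once.
Trained networks look in the newest picture that a camera, given by its name, has taken for a name from the list of things; names that differ only in an ending like _2 or _b are one class to them, and where a whole thing is asked for, a point or a joint stands for the part that bears it (a point fixed in the world has none). Each returns a list of dicts, best first, with "score" (0 to 1); they miss things now and then, are a little off and sometimes report something else, mostly with a low value. They report only what shows in the picture. A call takes as long as a camera call.
- spot_in(label, camera): "at" ([column, row] in pixels, amid what is visible of it).
The state is a dict: "time_s": time; "joint_positions": joint angles; "dq": joint speeds; "tau": joint torques, N m; "position": TCP position; "tcp_rot": TCP orientation; "ft_force": force on the tool from outside, world axes, zero at the start; "torque": the same for the moment, N m; "finger_gap": finger opening in mm; "finger_force": force on a finger pad.
Only numpy, scipy, OpenCV 4.12 (cv2) and the standard library are available. Lean on these libraries where they do the work, as an engineer would, in place of code of your own. Each camera call takes 0.05 s, during which the arm holds its last target. There are 200 camera calls.

## Working session

There is one attempt and no reset: what is moved stays moved. The work goes in short steps, Python scripts to look and compute and a tool call to move; the robot and the scene stay as the last step left them, time stands still between calls to the robot, and variables do not carry over. Pictures are saved under pics/ and viewed, at most 10 in all, crops included, and the job is handed in when it is done.

Besides the shell and the picture viewer there is one more tool, called as a command line: name --pt "numbers of a row" for each row, then --argument value for the rest. carry_out: Moves the arm, as the interface text tells. Its arguments: {"type":"object","properties":{"commands":{"type":"array","items":{"type":"array","items":{"type":"number","minimum":-1,"maximum":1}}},"squeeze":{"type":"number"}},"required":["commands"]}

```bash
mkdir -p pics; ls
cat > h.py <<'E'
from cell import *
import numpy as np, cv2
from scipy.spatial.transform import Rotation as R
def world(cam,depth,c,r):
    m=camera_model(cam);K=np.array(m["intrinsics"]);T=np.linalg.inv(np.array(m["camera_from_world"]))
    d=depth[int(r),int(c)]
    p=np.array([(c-K[0,2])/K[0,0]*d,-(r-K[1,2])/K[1,1]*d,-d,1]);return (T@p)[:3]
def proj(cam,P):
    m=camera_model(cam);K=np.array(m["intrinsics"]);q=np.array(m["camera_from_world"])@np.r_[P,1]
    return [K[0,0]*q[0]/-q[2]+K[0,2],K[1,1]*-q[1]/-q[2]+K[1,2]]
E
python3 - <<'E'
from h import *
ims=[]
for n in("scene","top"):
    im,d=capture(n);np.savez(n+".npz",im=im,d=d);cv2.imwrite(f"pics/{n}.png",im)
    for l in("handle","frame","board","stoppin"):
        for s in spot_in(l,n)[:2]:print(n,l,s,world(n,d,*s["at"]).round())
print(state())
E
```

```text
pics
scene handle {'at': [254.6, 169.5], 'score': 0.86} [434.  20. 150.]
scene handle {'at': [256.8, 198.6], 'score': 0.38} [455.  22.  27.]
scene frame {'at': [259.8, 201.5], 'score': 0.91} [1772. -406. 1225.]
scene frame {'at': [325.4, 197.0], 'score': 0.55} [500. 286.   5.]
scene board {'at': [255.0, 170.7], 'score': 0.73} [457.  14. 163.]
scene board {'at': [259.7, 200.9], 'score': 0.33} [466.  30.  23.]
top handle {'at': [257.0, 201.8], 'score': 0.93} [488.   9. 179.]
top frame {'at': [257.3, 200.9], 'score': 0.87} [491.   8. 178.]
top board {'at': [256.4, 200.8], 'score': 0.97} [491.  11. 179.]
{'time_s': 0.5, 'joint_positions': array([-1.32111636e+00,  3.58826390e-01,  1.51040497e+00,  2.72821308e-06,
        1.27250173e+00, -1.15099962e-01]), 'dq': array([ 0.00118251, -0.00116542,  0.000473  , -0.00016699, -0.00032933,
       -0.0019185 ]), 'tau': array([ 8.05925106e-05, -5.27131569e+01, -2.78786069e+01, -7.29730823e-05,
        3.57115438e-03, -1.13905796e-05]), 'position': array([ 214.03127263, -560.48951813,  231.24915109]), 'tcp_rot': array([ 9.83413079e-01,  1.81380019e-01, -3.42059042e-06, -7.01478442e-05]), 'ft_force': array([ 0.39223266, -0.14631474, -0.72521589]), 'torque': array([0.04827451, 0.07352832, 0.021964  ]), 'finger_force': 0.0, 'finger_gap': 85.69456648156643}
```

View pics/scene.png

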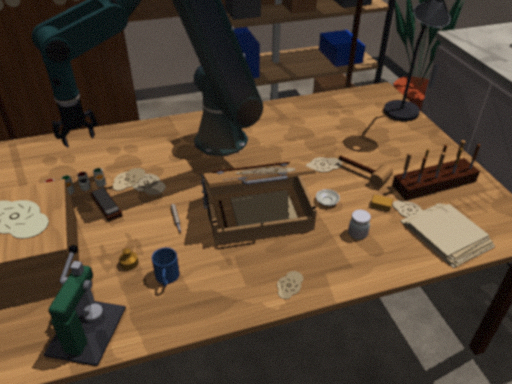

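View pics/top.png

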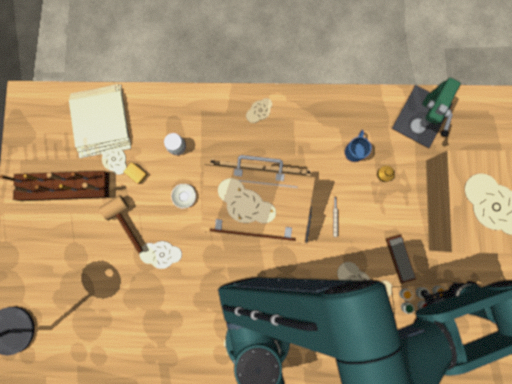

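The scene view shows the frame ahead of the robot with its board raised. In the top view the hinge edge is near row 232 and the handle bar near (260,160). The dish is at (183,195) and the knife at (336,217). Next I'll fit the board plane and the handle.

Run:
```python
from h import *
z=np.load("top.npz");d=z["d"];im=z["im"]
cv2.imwrite("pics/crop.png",cv2.resize(im[140:255,190:350],None,fx=5,fy=5,interpolation=cv2.INTER_CUBIC))
P=np.array([world("top",d,c,r) for r in range(175,228,2) for c in range(228,300,3)])
ok=P[:,2]>90;A=P[ok]
for _ in range(4):
    n=np.linalg.lstsq(np.c_[A[:,:2],np.ones(len(A))],A[:,2],rcond=None)[0];e=A[:,2]-np.c_[A[:,:2],np.ones(len(A))]@n;A=A[abs(e)<max(3,2*e.std())]
print("plane",n,len(A),e.std(),"tilt",np.arctan(np.hypot(*n[:2])),"yaw",np.arctan2(n[1],n[0]))
for r in range(153,180,2):print(r,[tuple(world("top",d,c,r).round().astype(int)) for c in(240,250,260,270,280)])
```

```text
plane [ 5.72543492e-01 -4.97698256e-02 -1.01650579e+02] 582 2.567292208598665 tilt 0.5216107521201652 yaw -0.086709623400186
153 [(np.int64(690), np.int64(76), np.int64(4)), (np.int64(690), np.int64(38), np.int64(2)), (np.int64(691), np.int64(0), np.int64(-2)), (np.int64(691), np.int64(-38), np.int64(3)), (np.int64(693), np.int64(-77), np.int64(-3))]
155 [(np.int64(631), np.int64(65), np.int64(250)), (np.int64(684), np.int64(38), np.int64(-4)), (np.int64(684), np.int64(0), np.int64(-4)), (np.int64(685), np.int64(-39), np.int64(-9)), (np.int64(685), np.int64(-77), np.int64(-3))]
157 [(np.int64(625), np.int64(65), np.int64(248)), (np.int64(624), np.int64(33), np.int64(256)), (np.int64(624), np.int64(1), np.int64(256)), (np.int64(676), np.int64(-39), np.int64(0)), (np.int64(677), np.int64(-77), np.int64(-4))]
159 [(np.int64(620), np.int64(66), np.int64(242)), (np.int64(667), np.int64(38), np.int64(2)), (np.int64(619), np.int64(1), np.int64(251)), (np.int64(619), np.int64(-31), np.int64(252)), (np.int64(619), np.int64(-63), np.int64(252))]
161 [(np.int64(613), np.int64(65), np.int64(243)
[... 1596 characters left out ...]
p.int64(570), np.int64(65), np.int64(226)), (np.int64(571), np.int64(33), np.int64(221)), (np.int64(572), np.int64(0), np.int64(221)), (np.int64(571), np.int64(-32), np.int64(228)), (np.int64(571), np.int64(-64), np.int64(230))]
177 [(np.int64(565), np.int64(66), np.int64(218)), (np.int64(565), np.int64(33), np.int64(215)), (np.int64(565), np.int64(0), np.int64(220)), (np.int64(565), np.int64(-32), np.int64(222)), (np.int64(564), np.int64(-64), np.int64(233))]
179 [(np.int64(558), np.int64(65), np.int64(218)), (np.int64(560), np.int64(33), np.int64(208)), (np.int64(559), np.int64(0), np.int64(219)), (np.int64(559), np.int64(-32), np.int64(220)), (np.int64(558), np.int64(-64), np.int64(226))]
```

View pics/crop.png

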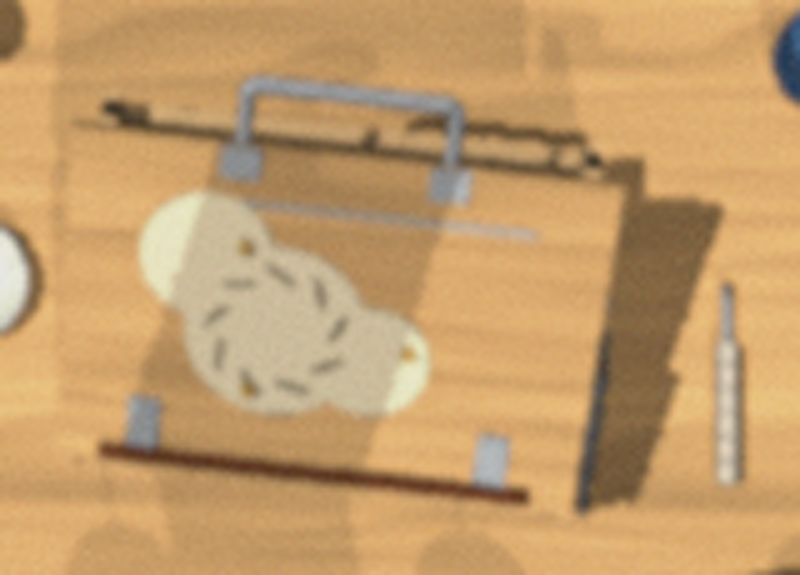

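The fit gives tilt ≈ 0.52, hinge yaw ≈ -0.105 and bar centre ≈ (620,0,246), with free space around it. In the crop the bar runs from (248,82) to (458,105). I'll plan the approach with the tool tilted slightly inward.

```bash
cat >> h.py <<'E'
YAW=-0.105
X=np.array([np.cos(YAW),np.sin(YAW),0]);Y=np.array([-X[1],X[0],0]);Z=np.array([0,0,1.])
def rot(a):
    z=-np.sin(a)*X-np.cos(a)*Z;y=np.cos(a)*X-np.sin(a)*Z
    return R.from_matrix(np.c_[np.cross(y,z),y,z])
def plan(p0,R0,p1,R1,n):
    rv=(R0.inv()*R1).as_rotvec()/n
    for i in range(n):
        Rc=R0*R.from_rotvec(rv*i)
        print((i+1),(Rc.inv().apply((p1-p0)/n)/20).round(2).tolist(),(np.degrees(rv)/5).round(2).tolist())
def bar2tcp(B,a,back=13):return B+rot(a).apply([0,0,back])
def now():
    s=state();return s,s["position"],R.from_quat(s["tcp_rot"])
E
python3 - <<'E'
from h import *
s,p,r=now()
p1=np.array([340,-330,360.]);B=np.array([620,-1,246.]);a=.3
z=np.load("top.npz")
print([proj("top",B+Y*k) for k in(-60,0,60)])
pre=bar2tcp(B,a)-rot(a).apply([0,0,90]);print(pre)
rr=R.from_rotvec([0,0,0])
plan(p,r,p1,rot(0),15);print()
plan(p1,rot(0),pre,rot(a),25)
E
```

```text
[[np.float64(279.26770531405333), np.float64(160.97821297214327)], [np.float64(260.6648599388484), np.float64(158.852995001948)], [np.float64(242.1099562337493), np.float64(156.73325396266168)]]
[642.62973387  -3.38489299 319.56090966]
1 [0.67, -0.57, -0.43] [-0.0, -0.0, -0.84]
2 [0.71, -0.52, -0.43] [-0.0, -0.0, -0.84]
3 [0.74, -0.46, -0.43] [-0.0, -0.0, -0.84]
4 [0.77, -0.41, -0.43] [-0.0, -0.0, -0.84]
5 [0.8, -0.35, -0.43] [-0.0, -0.0, -0.84]
6 [0.83, -0.29, -0.43] [-0.0, -0.0, -0.84]
7 [0.84, -0.23, -0.43] [-0.0, -0.0, -0.84]
8 [0.86, -0.17, -0.43] [-0.0, -0.0, -0.84]
9 [0.87, -0.1, -0.43] [-0.0, -0.0, -0.84]
10 [0.87, -0.04, -0.43] [-0.0, -0.0, -0.84]
11 [0.88, 0.02, -0.43] [-0.0, -0.0, -0.84]
12 [0.87, 0.09, -0.43] [-0.0, -0.0, -0.84]
13 [0.86, 0.15, -0.43] [-0.0, -0.0, -0.84]
14 [0.85, 0.22, -0.43] [-0.0, -0.0, -0.84]
15 [0.83, 0.28, -0.43] [-0.0, -0.0, -0.84]

1 [0.71, 0.53, 0.08] [0.14, 0.0, -0.0]
2 [0.71, 0.53, 0.07] [0.14, 0.0, -0.0]
3 [0.71, 0.54, 0.07] [0.14, 0.0, -0.0]
4 [0.71, 0.54, 0.06] [0.14, 0.0, -0.0]
5 [0.71, 0.54, 0.06] [0.14, 0.0, -0.0]
6 [0.71, 0.54, 0.05] [0.14, 0.0, -0.0]
7 [0.71, 0.54, 0.04] [0.14, 0.0, -0.0]
8 [0.71, 0.54, 0.04] [0.14, 0.0, -0.0]
9 [0.71, 0.54, 0.03] [0.14, 0.0, -0.0]
10 [0.71, 0.54, 0.02] [0.14, 0.0, -0.0]
11 [0.71, 0.54, 0.02] [0.14, 0.0, -0.0]
12 [0.71, 0.54, 0.01] [0.14, 0.0, -0.0]
13 [0.71, 0.54, 0.0] [0.14, 0.0, -0.0]
14 [0.71, 0.54, -0.0] [0.14, 0.0, -0.0]
15 [0.71, 0.54, -0.01] [0.14, 0.0, -0.0]
16 [0.71, 0.54, -0.02] [0.14, 0.0, -0.0]
17 [0.71, 0.54, -0.02] [0.14, 0.0, -0.0]
18 [0.71, 0.54, -0.03] [0.14, 0.0, -0.0]
19 [0.71, 0.54, -0.04] [0.14, 0.0, -0.0]
20 [0.71, 0.54, -0.04] [0.14, 0.0, -0.0]
21 [0.71, 0.54, -0.05] [0.14, 0.0, -0.0]
22 [0.71, 0.54, -0.05] [0.14, 0.0, -0.0]
23 [0.71, 0.54, -0.06] [0.14, 0.0, -0.0]
24 [0.71, 0.54, -0.07] [0.14, 0.0, -0.0]
25 [0.71, 0.53, -0.07] [0.14, 0.0, -0.0]
```

carry_out --pt "0.67 -0.57 -0.43 0 0 -0.84 0.4" --pt "0.71 -0.52 -0.43 0 0 -0.84 0.4" --pt "0.74 -0.46 -0.43 0 0 -0.84 0.4" --pt "0.77 -0.41 -0.43 0 0 -0.84 0.4" --pt "0.8 -0.35 -0.43 0 0 -0.84 0.4" --squeeze 35

```text
time_s: 0.92
position: [256.3, -483.0, 274.7]
tcp_rot: [0.933, 0.359, 0.0, -0.0]
ft_force: [0.2, -0.4, -0.3]
finger_gap: 51.4
finger_force: 0.0
```

carry_out --pt "0.83 -0.29 -0.43 0 0 -0.84 0.4" --pt "0.84 -0.23 -0.43 0 0 -0.84 0.4" --pt "0.86 -0.17 -0.43 0 0 -0.84 0.4" --pt "0.87 -0.1 -0.43 0 0 -0.84 0.4" --pt "0.87 -0.04 -0.43 0 0 -0.84 0.4"

```text
time_s: 1.33
position: [298.4, -406.1, 317.8]
tcp_rot: [0.852, 0.523, 0.0, 0.0]
ft_force: [0.3, -0.5, -0.2]
finger_gap: 51.0
finger_force: 0.0
```

carry_out --pt "0.88 0.02 -0.43 0 0 -0.84 0.4" --pt "0.87 0.09 -0.43 0 0 -0.84 0.4" --pt "0.86 0.15 -0.43 0 0 -0.84 0.4" --pt "0.85 0.22 -0.43 0 0 -0.84 0.4" --pt "0.83 0.28 -0.43 0 0 -0.84 0.4"

```text
time_s: 1.75
position: [340.5, -329.3, 360.8]
tcp_rot: [0.743, 0.67, 0.0, 0.0]
ft_force: [-0.4, -0.6, 0.1]
finger_gap: 51.4
finger_force: 0.0
```

carry_out --pt "0.89 0.67 0.1 0.17 0 0 0.4" --pt "0.89 0.67 0.09 0.17 0 0 0.4" --pt "0.89 0.67 0.08 0.17 0 0 0.4" --pt "0.89 0.67 0.07 0.17 0 0 0.4" --pt "0.89 0.67 0.06 0.17 0 0 0.4"

```text
time_s: 2.17
position: [416.7, -247.8, 350.5]
tcp_rot: [0.743, 0.668, -0.025, -0.028]
ft_force: [0.7, 0.6, -0.2]
finger_gap: 51.3
finger_force: 0.0
```

carry_out --pt "0.89 0.67 0.05 0.17 0 0 0.4" --pt "0.89 0.67 0.04 0.17 0 0 0.4" --pt "0.89 0.67 0.03 0.17 0 0 0.4" --pt "0.89 0.67 0.02 0.17 0 0 0.4" --pt "0.89 0.67 0.0 0.17 0 0 0.4"

```text
time_s: 2.58
position: [492.1, -166.3, 340.5]
tcp_rot: [0.742, 0.667, -0.05, -0.055]
ft_force: [0.5, -0.5, -0.2]
finger_gap: 51.0
finger_force: 0.0
```

carry_out --pt "0.89 0.67 -0.01 0.17 0 0 0.4" --pt "0.89 0.67 -0.02 0.17 0 0 0.4" --pt "0.89 0.67 -0.03 0.17 0 0 0.4" --pt "0.89 0.67 -0.04 0.17 0 0 0.4" --pt "0.89 0.67 -0.05 0.17 0 0 0.4"

```text
time_s: 3.0
position: [567.7, -85.0, 331.6]
tcp_rot: [0.739, 0.664, -0.074, -0.083]
ft_force: [0.3, -0.5, 0.2]
finger_gap: 51.4
finger_force: 0.0
```

carry_out --pt "0.89 0.67 -0.06 0.17 0 0 0.4" --pt "0.89 0.67 -0.07 0.17 0 0 0.4" --pt "0.89 0.67 -0.08 0.17 0 0 0.4" --pt "0.89 0.67 -0.08 0.17 0 0 0.4" --pt "0.89 0.67 -0.09 0.17 0 0 0.4"

```text
time_s: 3.42
position: [643.6, -3.6, 322.1]
tcp_rot: [0.735, 0.661, -0.099, -0.11]
ft_force: [0.5, -1.1, 0.4]
finger_gap: 51.2
finger_force: 0.0
```

Run:
```python
from h import *
s,p,r=now()
im,d=capture("wrist");print(p,s["finger_gap"],s["ft_force"],s["time_s"])
print(spot_in("handle","wrist"))
m=camera_model("wrist");np.savez("wr.npz",im=im,d=d,T=m["camera_from_world"],K=m["intrinsics"])
K=np.array(m["intrinsics"]);T=np.array(m["camera_from_world"])
def pf(P):
    q=T@np.r_[P,1];v=np.array([q[0],-q[1],-q[2]]);t=np.arctan2(np.hypot(v[0],v[1]),v[2]);u=v[:2]/np.hypot(v[0],v[1])*t
    return [K[0,0]*u[0]+K[0,2],K[1,1]*u[1]+K[1,2]]
im=im.copy();B=np.array([620,-1,246.])
for k in(-50,0,50):
    u=pf(B+k*Y);print(u);cv2.circle(im,(int(u[0]),int(u[1])),3,(0,0,255),1)
cv2.imwrite("pics/wrist1.png",cv2.resize(im,None,fx=1.5,fy=1.5))
pre=bar2tcp(B,.3)-rot(.3).apply([0,0,90]);print("to pre",r.inv().apply(pre-p)/20,np.degrees((r.inv()*rot(.3)).as_rotvec())/5)
```

```text
[643.63307609  -3.57589733 322.1404653 ] 51.202499138776965 [ 0.49695131 -1.07917632  0.35066036] 3.4167
[{'at': [183.4, 146.9], 'score': 0.78}]
[np.float64(249.65671283995945), np.float64(257.88448395531856)]
[np.float64(249.6166155751402), np.float64(201.54125805707426)]
[np.float64(249.62317745229385), np.float64(137.47989382698393)]
to pre [ 0.00417197 -0.01087537  0.13823001] [ 0.03038862 -0.00444731 -0.01514023]
```

View pics/wrist1.png

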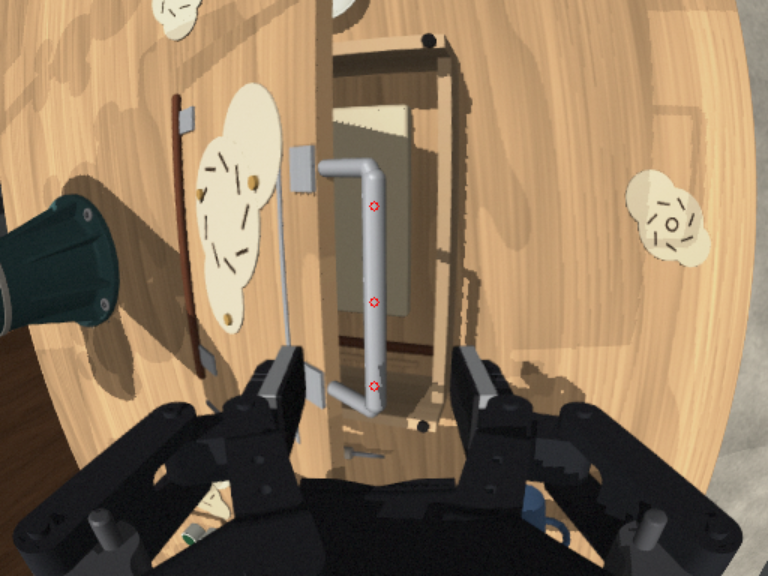

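The red markers sit on the bar, which spans rows 175–405 at column 374. Both fingers straddle it, so I'll descend and close.

carry_out --pt "0 0 0.95 0 0 0 0.5" --pt "0 0 0.95 0 0 0 0.5" --pt "0 0 0.95 0 0 0 0.5" --pt "0 0 0.95 0 0 0 0.5" --pt "0 0 0.85 0 0 0 0.5"

```text
time_s: 3.93
position: [614.9, -2.1, 232.5]
tcp_rot: [0.736, 0.661, -0.099, -0.11]
ft_force: [0.4, 0.1, 0.2]
finger_gap: 42.8
finger_force: 0.0
```

carry_out --pt "0 0 0 0 0 0 0.7" --pt "0 0 0 0 0 0 0.85" --pt "0 0 0 0 0 0 1" --pt "0 0 0 0 0 0 1" --pt "0 0 0 0 0 0 1" --squeeze 35

```text
time_s: 4.35
position: [615.4, -1.9, 234.3]
tcp_rot: [0.736, 0.661, -0.099, -0.11]
ft_force: [-5.6, 0.7, -0.1]
finger_gap: 10.6
finger_force: 34.4
```

```bash
cat >> h.py <<'E'
H=None
def barpos(s,back=13):
    return s["position"]-R.from_quat(s["tcp_rot"]).apply([0,0,back])
E
python3 - <<'E'
from h import *
s,p,r=now();b=barpos(s);print(s)
print("bar",b)
t=np.arcsin((b[2]-105.2)/285);print("tilt",t)
H=b-(285*np.cos(t)-6*np.sin(t))*X;print("hinge",H)
a0=.3
th=np.arange(t,1.0,.06)
for u,v in zip(th[:-1],th[1:]):
    f=lambda q:(285*np.cos(q)-6*np.sin(q))*X+(285*np.sin(q)+6*np.cos(q))*Z
    print(v.round(3),(rot(a0).inv().apply(f(v)-f(u))/20).round(3))
E
```

```text
{'time_s': 4.35, 'joint_positions': array([-0.11372616,  0.54876832,  1.22484102, -0.00260457,  1.66554692,
       -0.0070541 ]), 'dq': array([ 0.00047289, -0.00032149, -0.00055717, -0.00205737, -0.00355659,
        0.00013786]), 'tau': array([  0.50176106, -64.38021898, -30.10663033,   0.53394232,
         0.25578386,   0.07031729]), 'position': array([615.37111753,  -1.91174975, 234.31237415]), 'tcp_rot': array([ 0.73553283,  0.66107234, -0.09927303, -0.11008947]), 'ft_force': array([-5.56056698,  0.68758766, -0.0629813 ]), 'torque': array([-0.17492514,  0.59818328,  0.17147555]), 'finger_force': 34.43313717842102, 'finger_gap': 10.63496667878466}
bar [619.16180505  -2.3107917  246.74102869]
tilt 0.519717764159051
hinge [376.11914712  23.30288691 246.74102869]
0.58 [ 0.    -0.654 -0.551]
0.64 [-0.    -0.686 -0.511]
0.7 [ 0.    -0.715 -0.469]
0.76 [ 0.    -0.742 -0.425]
0.82 [ 0.    -0.766 -0.38 ]
0.88 [-0.    -0.788 -0.333]
0.94 [ 0.    -0.806 -0.285]
1.0 [ 0.    -0.822 -0.236]
```

carry_out --pt "0 -0.325 -0.28 0 0 0 1" --pt "0 -0.33 -0.27 0 0 0 1" --pt "0 -0.34 -0.26 0 0 0 1" --pt "0 -0.345 -0.25 0 0 0 1" --pt "0 0 0 0 0 0 1"

```text
time_s: 4.77
position: [595.9, 0.1, 263.7]
tcp_rot: [0.736, 0.661, -0.099, -0.109]
ft_force: [-1.7, -4.4, -2.7]
finger_gap: 10.6
finger_force: 35.2
```

```bash
cat > chk.py <<'E'
from h import *
s=state();b=barpos(s);v=b-np.array([376.1,23.3,100.])
x,z=v@X,v[2];t=np.arctan2(z,x)-np.arctan2(6,285)
tan=np.array([-np.sin(t),0,np.cos(t)]);tan=tan[0]*X+tan[2]*Z
rad=np.cos(t)*X+np.sin(t)*Z
print("t",s["time_s"],"tilt",t.round(4),"radius",np.hypot(x,z).round(1),"y",(v@Y).round(1),"Ftan",(s["ft_force"]@tan).round(1),"Frad",(s["ft_force"]@rad).round(1),"gap",s["finger_gap"].round(1),s["finger_force"])
print("tau",s["tau"].round(1),s["torque"].round(2))
E
python3 chk.py
```

```text
Traceback (most recent call last):
  File "chk.py", line 6, in <module>
    print("t",s["time_s"],"tilt",t.round(4),"radius",np.hypot(x,z).round(1),"y",(v@Y).round(1),"Ftan",(s["ft_force"]@tan).round(1),"Frad",(s["ft_force"]@rad).round(1),"gap",s["finger_gap"].round(1),s["finger_force"])
                                                                                                                                                                             ^^^^^^^^^^^^^^^^^^^^^
AttributeError: 'float' object has no attribute 'round'
```

```bash
sed -i 's/s\["finger_gap"\].round(1)/s["finger_gap"]/' chk.py; python3 chk.py
```

```text
t 4.7667 tilt 0.6436 radius 285.6 y -0.1 Ftan -1.4 Frad -2.6 gap 10.550508065213188 35.19650995731354
tau [  2.1 -62.8 -29.3   1.4   1.8   0.1] [-0.57 -0.12  0.22]
```

carry_out --pt "0 -0.36 -0.235 0 0 0 1" --pt "0 -0.36 -0.23 0 0 0 1" --pt "0 -0.37 -0.215 0 0 0 1" --pt "0 -0.37 -0.21 0 0 0 1" --pt "0 0 0 0 0 0 1"

```text
time_s: 5.18
position: [574.1, 2.2, 289.4]
tcp_rot: [0.736, 0.661, -0.098, -0.108]
ft_force: [0.7, -5.1, -0.6]
finger_gap: 10.3
finger_force: 35.4
```

```bash
python3 chk.py
```

```text
t 5.1833 tilt 0.7619 radius 286.2 y -0.2 Ftan -1.2 Frad 0.5 gap 10.301467237755984 35.368945598602295
tau [  2.9 -59.5 -27.7   1.7   2.6   0.1] [-0.8  -0.46  0.24]
```

carry_out --pt "0 -0.25 -0.13 0 0 0 1" --pt "0 -0.25 -0.13 0 0 0 1" --pt "0 -0.25 -0.12 0 0 0 1" --pt "0 0 0 0 0 0 1"

```text
time_s: 5.52
position: [562.6, 3.4, 300.8]
tcp_rot: [0.736, 0.661, -0.098, -0.108]
ft_force: [2.2, -5.3, 1.3]
finger_gap: 10.6
finger_force: 35.2
```

```bash
python3 chk.py
```

```text
t 5.5167 tilt 0.8186 radius 286.5 y -0.3 Ftan -1.1 Frad 2.8 gap 10.554074129493495 35.23867607116699
tau [  3.  -57.4 -27.    1.8   2.7   0.1] [-0.82 -0.47  0.28]
```

carry_out --pt "0 -0.1 -0.045 0 0 0 1" --pt "0 -0.1 -0.045 0 0 0 1"

```text
time_s: 5.68
position: [560.2, 3.6, 303.0]
tcp_rot: [0.736, 0.661, -0.097, -0.108]
ft_force: [3.2, -6.1, -1.3]
finger_gap: 10.5
finger_force: 35.0
```

```bash
python3 chk.py
```

```text
t 5.6833 tilt 0.8301 radius 286.5 y -0.3 Ftan -3.7 Frad 1.6 gap 10.499995834759453 35.01217067241669
tau [  3.1 -58.  -26.9   1.8   3.7   0.1] [-0.92 -1.04  0.25]
```

carry_out --pt "0 -0.08 -0.033 0 0 0 1" --pt "0 -0.08 -0.033 0 0 0 1"

```text
time_s: 5.85
position: [557.7, 3.9, 305.3]
tcp_rot: [0.736, 0.661, -0.097, -0.107]
ft_force: [3.5, -5.9, -1.7]
finger_gap: 10.7
finger_force: 35.0
```

```bash
python3 chk.py
```

```text
t 5.85 tilt 0.8418 radius 286.6 y -0.3 Ftan -4.2 Frad 1.5 gap 10.666811964833794 35.026670694351196
tau [  3.2 -57.7 -26.7   1.8   3.9   0.1] [-0.9  -1.14  0.28]
```

carry_out --pt "0 -0.08 -0.033 0 0 0 1" --pt "0 -0.08 -0.033 0 0 0 1"

```text
time_s: 6.02
position: [555.2, 4.1, 307.6]
tcp_rot: [0.736, 0.661, -0.097, -0.107]
ft_force: [3.7, -6.2, -1.2]
finger_gap: 10.5
finger_force: 35.0
```

```bash
python3 chk.py
```

```text
t 6.0167 tilt 0.8537 radius 286.7 y -0.3 Ftan -4.1 Frad 1.9 gap 10.459513393864881 34.992515444755554
tau [  3.2 -56.7 -26.3   1.9   3.7   0.1] [-0.97 -0.98  0.3 ]
```

carry_out --pt "0 -0.08 -0.032 0 0 0 1" --pt "0 -0.08 -0.032 0 0 0 1"

```text
time_s: 6.18
position: [552.6, 4.4, 309.8]
tcp_rot: [0.736, 0.661, -0.097, -0.107]
ft_force: [4.8, -6.3, -1.1]
finger_gap: 10.3
finger_force: 35.0
```

```bash
python3 chk.py
```

```text
t 6.1833 tilt 0.8656 radius 286.7 y -0.3 Ftan -4.9 Frad 2.7 gap 10.337702089038498 34.982192516326904
tau [  3.2 -56.5 -26.3   1.9   3.9   0.1] [-0.98 -1.11  0.29]
```

carry_out --pt "0 -0.08 -0.031 0 0 0 1" --pt "0 -0.08 -0.031 0 0 0 1"

```text
time_s: 6.35
position: [550.0, 4.6, 311.9]
tcp_rot: [0.736, 0.661, -0.097, -0.107]
ft_force: [4.3, -5.1, -0.7]
finger_gap: 10.4
finger_force: 35.0
```

```bash
python3 chk.py
```

```text
t 6.35 tilt 0.8774 radius 286.8 y -0.3 Ftan -4.1 Frad 2.5 gap 10.350427006130275 34.97443199157715
tau [  3.3 -56.2 -26.2   1.9   4.    0.1] [-0.98 -1.19  0.34]
```

carry_out --pt "0 -0.08 -0.03 0 0 0 1" --pt "0 -0.08 -0.03 0 0 0 1"

```text
time_s: 6.52
position: [547.4, 4.8, 314.1]
tcp_rot: [0.736, 0.661, -0.097, -0.107]
ft_force: [4.8, -6.1, 0.3]
finger_gap: 10.5
finger_force: 34.9
```

```bash
python3 chk.py
```

```text
t 6.5167 tilt 0.8893 radius 286.9 y -0.4 Ftan -4.0 Frad 3.7 gap 10.472029496042856 34.94526386260986
tau [  3.3 -55.3 -25.9   1.9   3.9   0.1] [-0.98 -1.04  0.3 ]
```

carry_out --pt "0 -0.08 -0.027 0 0 0 1" --pt "0 -0.08 -0.027 0 0 0 1"

```text
time_s: 6.68
position: [544.8, 5.1, 316.2]
tcp_rot: [0.736, 0.661, -0.097, -0.107]
ft_force: [4.6, -6.5, 0.6]
finger_gap: 10.4
finger_force: 35.0
```

```bash
python3 chk.py
```

```text
t 6.6833 tilt 0.9008 radius 286.9 y -0.4 Ftan -3.8 Frad 3.7 gap 10.43558491683011 34.96967554092407
tau [  3.4 -55.  -25.6   2.    4.    0.1] [-0.94 -1.16  0.34]
```

carry_out --pt "0 -0.08 -0.027 0 0 0 1" --pt "0 -0.08 -0.027 0 0 0 1"

```text
time_s: 6.85
position: [542.6, 5.3, 318.0]
tcp_rot: [0.736, 0.661, -0.097, -0.106]
ft_force: [7.8, -6.3, -3.2]
finger_gap: 10.4
finger_force: 34.6
```

```bash
python3 chk.py
```

```text
t 6.85 tilt 0.9108 radius 287.1 y -0.4 Ftan -8.6 Frad 2.6 gap 10.352030481026375 34.61160957813263
tau [  3.7 -55.8 -24.6   2.    5.3   0.1] [-1.03 -1.62  0.29]
```

carry_out --pt "0 -0.05 -0.015 0 0 0 1"

```text
time_s: 6.93
position: [542.2, 5.3, 318.4]
tcp_rot: [0.736, 0.661, -0.096, -0.106]
ft_force: [8.6, -6.5, -4.6]
finger_gap: 11.0
finger_force: 34.6
```

```bash
python3 chk.py
```

```text
t 6.9333 tilt 0.913 radius 287.1 y -0.5 Ftan -10.1 Frad 2.0 gap 10.956977863551135 34.60341989994049
tau [  3.7 -57.6 -25.3   2.    5.8   0.1] [-1.11 -1.92  0.27]
```

The stop is felt: the force rises to about 10 N and motion stalls at 0.913. Now I'll lower it along the arc.

Run:
```python
from h import *
f=lambda q:(285*np.cos(q)-6*np.sin(q))*X+(285*np.sin(q)+6*np.cos(q))*Z
r=R.from_quat(state()["tcp_rot"])
th=np.linspace(.913,0.0,21)
for u,v in zip(th[:-1],th[1:]): print(v.round(3),(r.inv().apply(f(v)-f(u))/20).round(3))
```

```text
0.867 [0.002 0.606 0.237]
0.822 [0.002 0.595 0.264]
0.776 [0.002 0.582 0.291]
0.73 [0.002 0.568 0.317]
0.685 [0.002 0.553 0.343]
0.639 [0.002 0.537 0.368]
0.593 [0.002 0.519 0.392]
0.548 [0.002 0.501 0.415]
0.502 [0.002 0.482 0.437]
0.456 [0.002 0.461 0.459]
0.411 [0.001 0.44  0.48 ]
0.365 [0.001 0.417 0.499]
0.32 [0.001 0.394 0.518]
0.274 [0.001 0.37  0.535]
0.228 [0.001 0.345 0.551]
0.183 [0.001 0.32  0.567]
0.137 [0.001 0.294 0.581]
0.091 [0.001 0.267 0.593]
0.046 [0.001 0.239 0.605]
0.0 [0.001 0.212 0.615]
```

carry_out --pt "0 0.3 0.12 0 0 0 1" --pt "0 0.45 0.185 0 0 0 1" --pt "0 0.45 0.2 0 0 0 1" --pt "0 0.58 0.29 0 0 0 1"

```text
time_s: 7.27
position: [570.0, 2.6, 294.2]
tcp_rot: [0.736, 0.661, -0.097, -0.107]
ft_force: [2.1, -4.6, 2.6]
finger_gap: 10.4
finger_force: 35.2
```

```bash
python3 chk.py
```

```text
t 7.2667 tilt 0.7837 radius 286.7 y -0.2 Ftan 0.0 Frad 3.6 gap 10.438996893643198 35.22097170352936
tau [  2.9 -57.5 -24.5   1.6   2.6   0.1] [-0.72 -0.17  0.31]
```

carry_out --pt "0 0.568 0.317 0 0 0 1" --pt "0 0.553 0.343 0 0 0 1" --pt "0 0.537 0.368 0 0 0 1" --pt "0 0.519 0.392 0 0 0 1"

```text
time_s: 7.6
position: [603.6, -0.7, 253.3]
tcp_rot: [0.736, 0.661, -0.097, -0.108]
ft_force: [3.7, -4.5, 3.7]
finger_gap: 10.8
finger_force: 36.3
```

```bash
python3 chk.py
```

```text
t 7.6 tilt 0.5982 radius 285.6 y -0.1 Ftan 0.8 Frad 5.5 gap 10.751216311411087 36.29162013530731
tau [  2.5 -62.2 -24.5   1.3   2.9   0.1] [-0.55 -0.23  0.27]
```

carry_out --pt "0 0.501 0.415 0 0 0 1" --pt "0 0.482 0.437 0 0 0 1" --pt "0 0.461 0.459 0 0 0 1" --pt "0 0.44 0.48 0 0 0 1"

```text
time_s: 7.93
position: [629.1, -3.2, 207.7]
tcp_rot: [0.736, 0.661, -0.097, -0.108]
ft_force: [4.6, -3.3, 1.8]
finger_gap: 10.5
finger_force: 37.1
```

```bash
python3 chk.py
```

```text
t 7.9333 tilt 0.4148 radius 284.7 y 0.1 Ftan -0.3 Frad 5.2 gap 10.45332019624232 37.098308801651
tau [  2.2 -66.5 -24.4   1.1   3.1   0.1] [-0.52 -0.44  0.21]
```

carry_out --pt "0 0.417 0.499 0 0 0 1" --pt "0 0.394 0.518 0 0 0 1" --pt "0 0.37 0.535 0 0 0 1" --pt "0 0.345 0.551 0 0 0 1"

```text
time_s: 8.27
position: [646.1, -4.9, 158.4]
tcp_rot: [0.736, 0.661, -0.097, -0.108]
ft_force: [4.7, -2.8, 1.9]
finger_gap: 10.5
finger_force: 37.8
```

```bash
python3 chk.py
```

```text
t 8.2667 tilt 0.231 radius 284.2 y 0.3 Ftan 0.7 Frad 5.2 gap 10.509347392042855 37.812286019325256
tau [  2.1 -68.9 -23.2   1.    3.3   0.1] [-0.42 -0.39  0.19]
```

carry_out --pt "0 0.335 0.567 0 0 0 1" --pt "0 0.31 0.58 0 0 0 1" --pt "0 0.28 0.59 0 0 0 1" --pt "0 0.125 0.3 0 0 0 1" --pt "0 0 0 0 0 0 1"

```text
time_s: 8.68
position: [653.8, -5.6, 111.0]
tcp_rot: [0.736, 0.661, -0.097, -0.109]
ft_force: [5.3, -3.7, -3.2]
finger_gap: 10.3
finger_force: 38.3
```

```bash
python3 chk.py
```

```text
t 8.6833 tilt 0.0615 radius 284.0 y 0.3 Ftan -3.6 Frad 5.5 gap 10.280778362626398 38.29103887081146
tau [  2.1 -71.5 -21.5   0.9   4.1   0.1] [-0.46 -0.98  0.16]
```

carry_out --pt "0 0.1 0.25 0 0 0 1" --pt "0 0.1 0.25 0 0 0 1" --pt "0 0 0 0 0 0 1"

```text
time_s: 8.93
position: [654.5, -5.7, 100.9]
tcp_rot: [0.736, 0.661, -0.097, -0.109]
ft_force: [5.6, -3.7, -3.0]
finger_gap: 10.1
finger_force: 38.5
```

```bash
python3 chk.py
```

```text
t 8.9333 tilt 0.026 radius 283.9 y 0.3 Ftan -3.1 Frad 5.8 gap 10.06705787891211 38.45814049243927
tau [  2.1 -72.4 -21.6   0.9   4.1   0.1] [-0.47 -0.93  0.2 ]
```

carry_out --pt "0 0.045 0.12 0 0 0 1" --pt "0 0.03 0.09 0 0 0 1" --pt "0 0 0 0 0 0 1"

```text
time_s: 9.18
position: [654.6, -5.7, 97.0]
tcp_rot: [0.736, 0.661, -0.097, -0.109]
ft_force: [5.6, -3.2, -3.1]
finger_gap: 10.5
finger_force: 38.6
```

```bash
python3 chk.py
```

```text
t 9.1833 tilt 0.0124 radius 284.0 y 0.3 Ftan -3.2 Frad 5.8 gap 10.494594850479663 38.58441352844238
tau [  2.1 -72.1 -21.6   0.9   3.8   0.1] [-0.51 -0.84  0.2 ]
```

carry_out --pt "0 0.025 0.08 0 0 0 1" --pt "0 0.025 0.08 0 0 0 1" --pt "0 0 0 0 0 0 1"

```text
time_s: 9.43
position: [654.7, -5.8, 93.8]
tcp_rot: [0.736, 0.661, -0.097, -0.108]
ft_force: [5.3, -3.1, -3.2]
finger_gap: 10.5
finger_force: 38.8
```

```bash
python3 chk.py
```

```text
t 9.4333 tilt 0.0011 radius 283.9 y 0.3 Ftan -3.2 Frad 5.6 gap 10.545363269256692 38.78058135509491
tau [  2.1 -71.8 -21.5   0.9   3.8   0.1] [-0.43 -0.9   0.18]
```

carry_out --pt "0 0.015 0.05 0 0 0 1" --pt "0 0.015 0.05 0 0 0 1" --pt "0 0 0 0 0 0 1"

```text
time_s: 9.68
position: [654.8, -5.8, 91.8]
tcp_rot: [0.736, 0.661, -0.097, -0.108]
ft_force: [4.7, -2.4, -2.3]
finger_gap: 10.2
finger_force: 38.8
```

```bash
python3 chk.py
```

```text
t 9.6833 tilt -0.0059 radius 284.0 y 0.3 Ftan -2.3 Frad 4.9 gap 10.17487759010743 38.82255792617798
tau [  2.1 -71.6 -21.3   0.9   3.8   0.1] [-0.45 -0.87  0.15]
```

carry_out --pt "0 0.015 0.05 0 0 0 1" --pt "0 0.015 0.05 0 0 0 1" --pt "0 0 0 0 0 0 1"

```text
time_s: 9.93
position: [654.8, -5.8, 91.2]
tcp_rot: [0.736, 0.661, -0.097, -0.108]
ft_force: [3.0, -3.0, 6.8]
finger_gap: 10.5
finger_force: 39.5
```

```bash
python3 chk.py
```

```text
t 9.9333 tilt -0.0082 radius 284.0 y 0.3 Ftan 6.8 Frad 3.2 gap 10.536023008366463 39.48827862739563
tau [  2.  -66.6 -20.3   1.    2.4   0.1] [-0.41 -0.23  0.17]
```

carry_out --pt "0 0.015 0.05 0 0 0 1" --pt "0 0.015 0.05 0 0 0 1" --pt "0 0 0 0 0 0 1"

```text
time_s: 10.18
position: [654.8, -5.8, 91.1]
tcp_rot: [0.736, 0.661, -0.097, -0.108]
ft_force: [2.4, -3.2, 15.9]
finger_gap: 10.4
finger_force: 40.4
```

```bash
python3 chk.py
python3 - <<'E'
from h import *
im,d=capture("scene");cv2.imwrite("pics/s2.png",cv2.resize(im[120:270,170:350],None,fx=4,fy=4,interpolation=cv2.INTER_CUBIC))
E
```

```text
t 10.1833 tilt -0.0087 radius 284.0 y 0.3 Ftan 15.9 Frad 2.6 gap 10.373280135530813 40.37837505340576
tau [  1.9 -60.1 -18.9   1.    0.7   0.1] [-0.34  0.56  0.19]
```

View pics/s2.png

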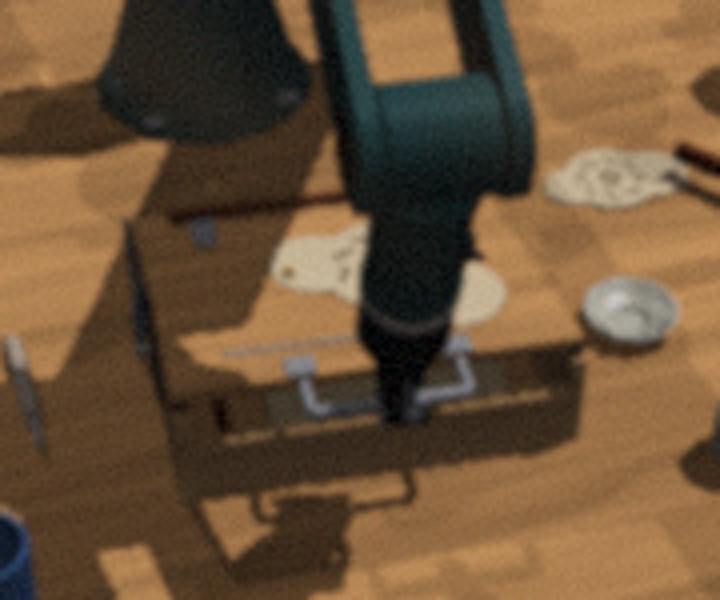

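The scene crop shows the board lying level on the frame, with the gripper on the bar near (400,405). I'll check flatness with depth.

Run:
```python
from h import *
im,d=capture("scene")
Hh=np.array([376.1,23.3,110.])
L=[]
for x in range(30,235,12):
  for y in range(-150,151,12):
    c,r=proj("scene",Hh+x*X+y*Y)
    P=world("scene",d,c,r);v=P-Hh
    if abs(v[2])<30:L.append([v@X,v@Y,v[2]])
A=np.array(L)
for _ in range(4):
    M=np.c_[A[:,:2],np.ones(len(A))];n=np.linalg.lstsq(M,A[:,2],rcond=None)[0];e=A[:,2]-M@n;A=A[abs(e)<2*e.std()+1]
print(n,len(A),e.std())
f=lambda q:(285*np.cos(q)-6*np.sin(q))*X+(285*np.sin(q)+6*np.cos(q))*Z
r=R.from_quat(state()["tcp_rot"])
th=np.arange(0,.34,.03)
for u,v in zip(th[:-1],th[1:]): print(v.round(3),(r.inv().apply(f(v)-f(u))/20).round(3))
```

```text
[ 1.23074960e-03 -2.00320001e-04  2.67225746e+00] 312 2.586454055540189
0.03 [-0.    -0.138 -0.405]
0.06 [-0.   -0.15 -0.4 ]
0.09 [-0.    -0.162 -0.396]
0.12 [-0.    -0.174 -0.391]
0.15 [-0.    -0.185 -0.385]
0.18 [-0.    -0.197 -0.38 ]
0.21 [-0.    -0.208 -0.374]
0.24 [-0.    -0.219 -0.367]
0.27 [-0.   -0.23 -0.36]
0.3 [-0.    -0.241 -0.353]
0.33 [-0.    -0.251 -0.346]
```

The board is flat (slope 0.001). I'll raise it to about 0.29, which is above notch 2 (≈0.24) and below notch 3 (≈0.38).

carry_out --pt "0 -0.07 -0.25 0 0 0 1" --pt "0 -0.138 -0.405 0 0 0 1" --pt "0 -0.15 -0.4 0 0 0 1" --pt "0 -0.162 -0.396 0 0 0 1" --pt "0 -0.174 -0.391 0 0 0 1"

```text
time_s: 10.7
position: [652.0, -5.5, 126.7]
tcp_rot: [0.736, 0.661, -0.097, -0.108]
ft_force: [4.0, -3.4, -5.2]
finger_gap: 10.6
finger_force: 38.3
```

carry_out --pt "0 -0.185 -0.385 0 0 0 1" --pt "0 -0.197 -0.38 0 0 0 1" --pt "0 -0.208 -0.374 0 0 0 1" --pt "0 -0.219 -0.367 0 0 0 1" --pt "0 0 0 0 0 0 1"

```text
time_s: 11.12
position: [645.1, -4.8, 161.7]
tcp_rot: [0.736, 0.661, -0.097, -0.108]
ft_force: [3.7, -3.9, -1.4]
finger_gap: 10.5
finger_force: 38.1
```

```bash
python3 chk.py
```

```text
t 11.1167 tilt 0.2432 radius 284.0 y 0.3 Ftan -2.3 Frad 3.7 gap 10.539709983478838 38.08264911174774
tau [  2.1 -67.9 -23.4   1.1   3.6   0.1] [-0.6  -1.07  0.18]
```

carry_out --pt "0 -0.15 -0.24 0 0 0 1" --pt "0 -0.155 -0.235 0 0 0 1" --pt "0 0 0 0 0 0 1" --pt "0 0 0 0 0 0 1"

```text
time_s: 11.45
position: [642.4, -4.5, 171.3]
tcp_rot: [0.736, 0.661, -0.097, -0.108]
ft_force: [5.1, -3.5, -1.3]
finger_gap: 10.5
finger_force: 38.0
```

```bash
python3 chk.py
```

```text
t 11.45 tilt 0.2781 radius 284.1 y 0.2 Ftan -2.7 Frad 4.9 gap 10.521166124809362 37.97252118587494
tau [  2.3 -68.1 -22.9   1.1   4.1   0.1] [-0.58 -1.16  0.23]
```

carry_out --pt "0 0.12 0.18 0 0 0 1" --pt "0 0.12 0.18 0 0 0 1" --pt "0 0 0 0 0 0 1"

```text
time_s: 11.7
position: [645.1, -4.8, 161.9]
tcp_rot: [0.736, 0.661, -0.097, -0.108]
ft_force: [6.8, -3.7, -2.9]
finger_gap: 10.3
finger_force: 37.8
```

```bash
python3 chk.py
```

```text
t 11.7 tilt 0.2438 radius 284.1 y 0.2 Ftan -4.6 Frad 6.2 gap 10.322523728728935 37.752742767333984
tau [  2.3 -69.7 -22.6   1.    4.6   0.1] [-0.57 -1.36  0.16]
```

carry_out --pt "0 0.04 0.06 0 0 0 1" --pt "0 0.04 0.06 0 0 0 1" --pt "0 0 0 0 0 0 1"

```text
time_s: 11.95
position: [645.6, -4.9, 159.9]
tcp_rot: [0.736, 0.661, -0.098, -0.109]
ft_force: [4.8, -3.7, 1.4]
finger_gap: 10.9
finger_force: 38.1
```

```bash
python3 chk.py
```

```text
t 11.95 tilt 0.2366 radius 284.1 y 0.2 Ftan 0.2 Frad 5.4 gap 10.893956941035642 38.12965214252472
tau [  2.3 -67.7 -22.4   1.1   3.8   0.1] [-0.5  -0.95  0.18]
```

carry_out --pt "0 0.03 0.05 0 0 0 1" --pt "0 0.03 0.05 0 0 0 1" --pt "0 0 0 0 0 0 1"

```text
time_s: 12.2
position: [645.9, -4.9, 158.5]
tcp_rot: [0.736, 0.661, -0.098, -0.109]
ft_force: [4.1, -3.3, 4.6]
finger_gap: 10.6
finger_force: 38.4
```

```bash
python3 chk.py
```

```text
t 12.2 tilt 0.2315 radius 284.1 y 0.2 Ftan 3.5 Frad 5.4 gap 10.585662339588104 38.412060141563416
tau [  2.2 -65.3 -22.    1.1   3.    0.1] [-0.54 -0.49  0.16]
```

carry_out --pt "0 0.03 0.05 0 0 0 1" --pt "0 0.03 0.05 0 0 0 1" --pt "0 0 0 0 0 0 1"

```text
time_s: 12.45
position: [646.3, -5.0, 157.1]
tcp_rot: [0.736, 0.661, -0.098, -0.109]
ft_force: [2.6, -3.3, 8.2]
finger_gap: 10.1
finger_force: 38.8
```

```bash
python3 chk.py
```

```text
t 12.45 tilt 0.2263 radius 284.1 y 0.2 Ftan 7.3 Frad 4.7 gap 10.148604700683796 38.78466725349426
tau [  2.2 -62.6 -21.4   1.1   2.    0.1] [-0.5  -0.09  0.23]
```

The pawl supports the board: the tool feels +7 N upward near 0.235. I'll ease off, open and withdraw.

carry_out --pt "0 -0.03 -0.06 0 0 0 1" --pt "0 0 0 0 0 0 0.8" --pt "0 0 0 0 0 0 0.65" --pt "0 0 0 0 0 0 0.6" --pt "0 0 0 0 0 0 0.6"

```text
time_s: 12.87
position: [643.9, -4.1, 155.9]
tcp_rot: [0.735, 0.661, -0.099, -0.111]
ft_force: [0.1, -0.4, -0.1]
finger_gap: 33.9
finger_force: 0.0
```

carry_out --pt "0 0 -0.3 0 0 0 0.6" --pt "0 0 -0.5 0 0 0 0.6" --pt "0 0 -0.8 0 0 0 0.6" --pt "0 0 -1 0 0 0 0.6" --pt "0 0 -1 0 0 0 0.6"

```text
time_s: 13.28
position: [665.9, -6.8, 226.7]
tcp_rot: [0.736, 0.661, -0.099, -0.11]
ft_force: [0.7, -0.4, -0.8]
finger_gap: 34.1
finger_force: 0.0
```

carry_out --pt "0 0 -1 0 0 0 0.6" --pt "0 0 -1 0 0 0 0.6" --pt "0 0 -1 0 0 0 0.6" --pt "0 0 -1 0 0 0 0.6" --pt "0 0 0 0 0 0 0.6"

```text
time_s: 13.7
position: [691.6, -9.6, 307.1]
tcp_rot: [0.736, 0.662, -0.096, -0.107]
ft_force: [1.0, -0.3, 0.9]
finger_gap: 34.0
finger_force: 0.0
```

Run:
```python
from h import *
im,d=capture("scene");cv2.imwrite("pics/s3.png",cv2.resize(im[120:270,170:350],None,fx=4,fy=4,interpolation=cv2.INTER_CUBIC))
Hh=np.array([376.1,23.3,110.]);best=None
for t0 in(.1,.24,.38):
  L=[]
  for x in range(30,235,12):
    for y in range(-150,151,12):
      c,r=proj("scene",Hh+x*np.cos(t0)*X+y*Y+x*np.sin(t0)*Z)
      v=world("scene",d,c,r)-Hh
      if -20<v[2]<150 and 10<v@X<240 and abs(v@Y)<170:L.append([v@X,v@Y,v[2]])
  A=np.array(L)
  for _ in range(6):
    M=np.c_[A[:,:2],np.ones(len(A))];n=np.linalg.lstsq(M,A[:,2],rcond=None)[0];e=A[:,2]-M@n;A=A[abs(e)<2*e.std()+1]
  print(t0,np.arctan(n[0]),n[1:],len(A),e.std())
s=state();print(s["position"],s["ft_force"],s["time_s"])
```

```text
0.1 0.2324095646418866 [0.00598408 4.48689877] 331 2.239700986182171
0.24 0.23498233101676683 [2.85550238e-03 4.43273701e+00] 411 2.103014387939857
0.38 0.24033089419891457 [4.90901215e-04 3.56306273e+00] 385 2.0846045135939177
[690.71362786  -9.55616032 304.89608457] [-0.54810428 -0.31753841 -0.17966722] 13.75
```

View pics/s3.png

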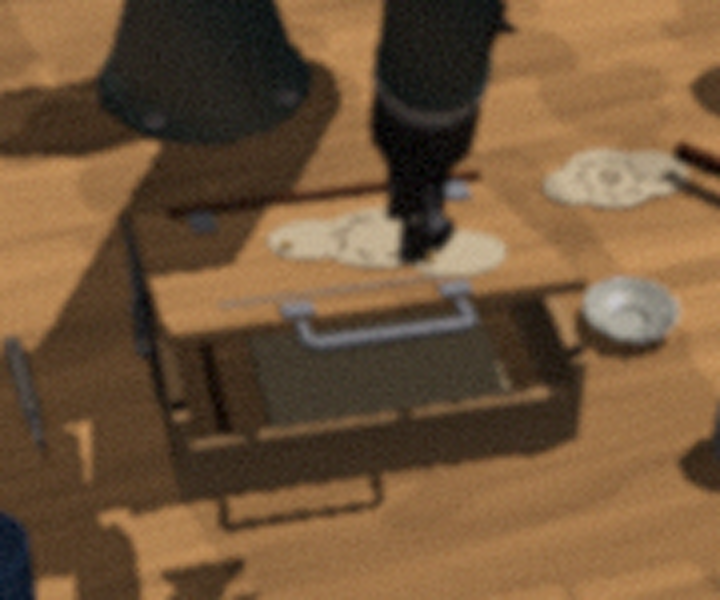

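The board stands at about 0.235 rad, in the second notch. The handle at (385,335) is free, the gripper is clear, and the dish and knife are in place.

```bash
python3 -c "
from cell import *
print(close_job())"
```

```text
the job is handed in; nothing more can be done
None
```

The board was lifted to its end stop (about 10 N at the handle, limit 20 N), laid flat, then raised and set down on the pawl in the second notch at about 0.235 rad; the gripper is clear and the job is handed in, though no verdict was shown.

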